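Pen in the caterpillar segment and clamp the sliding gate

ROBOT

A 6-joint arm with a two-finger parallel gripper is mounted at the origin on the work surface. World frame = base frame: x ahead of the robot, y to its left, z up, the work surface at z = 0. Lengths are in m, angles in rad, forces in N, time in s.
With the tool pointing down it reaches from about 0.375 to 0.9 m from the base axis. Payload 3.1 kg.
Tool frame: the origin (TCP) lies on the centre line of the jaws, within the pads' length; the fingertips stand 14 mm ahead of it and the grasp point (between the pads) lies 5 mm behind it; z points along the fingers, y is the line along which they close (so a half turn about z gives the same grasp; the last joint's range is limited). The gripper opens to 87 mm and grips with 3 to 60 N. Pads are 19 mm wide; open, the fingers measure 117 mm over their backs; the gripper's body (75 mm by 190 mm) begins 51 mm behind the grasp point.
Start: joints at [-0.178, 0.527, 1.433, -0, 1.181, -0.178], TCP at [0.625, 0, 0.237] pointing down, gripper open.
Joint ranges: [-3.08, 3.08], [-0.75, 2.2], [0.22, 2.44], [-1.43, 4.57], [0, 2.65], [-2.85, 2.85]. Speed limits (rad/s): [2.79, 2.79, 3.14, 3.14, 3.14, 3.14].

INTERFACE

Orientations are given as a unit quaternion [x, y, z, w].
In Python, from rig import robot gives the robot as it stands.
- The arm moves only by the tool move_arm, never from a script. Its argument "commands" is a list of rows, each an object with "hand": the finger opening in cm, from 0 to 8.7; "travel": the shift along the tool's x, y, z in cm, a list of three; "twist": the turn, a rotation vector about the tool's x, y, z in degrees, a list of three. In form: [{"hand": hand, "travel": [dx, dy, dz], "twist": [wx, wy, wz]}, ...]. A call has 1 to 5 rows; each row shifts and turns the commanded pose from where the row before left it, along the tool's axes as they then stand; what a row does not reach is not made up. A row lasts 1/12 s, in which the tool goes at most 41.7 mm and 7.16 degrees, less where a joint would pass 70% of its speed; a pose out of reach is approached as far as the arm can. A call is refused whole if a number of a shift passes 4.17 or a number of a turn 7.16, either way. A call with a gripper value outside its range is refused whole. The fingers move at their own pace and stop on an object; "force" is the grip in N (left out, the last holds). Time passes only in rows, so rows that do not move let the fingers close. It gives the time, the measured TCP pose, the force, the opening and the grip force at its end, in the units of the state.
- robot.get_obs(): the state, without advancing time (a new reading comes with each control period).
- robot.camera(name): name is "scene" or "side" or "wrist"; returns a dict with "frame" (400x640x3 uint8, red, green, blue), "fov_y" (degrees; the focal length in pixels is half the picture's height over the tangent of half this angle, whatever the lens; pixels are square), "cx", "cy" (the principal point, pixels), "extrinsics" (4x4, takes a point from camera to world coordinates); the wrist camera has in their place "T_tool_cam" (4x4, takes a point from camera to tool coordinates, whose origin is the TCP and whose axes are the flange's). Camera axes: x right, y down, z forward; pixel columns grow to the right and rows downward; lengths in m; the calibration is good to about 2 mm. A picture is of the moment at which its call begins: read the wrist's pose just before it. There is no depth.
- robot.hand_in(): hands the job in; it is judged then, once.
The state is a dict: "time": time; "q": joint angles; "joint_velocities": joint speeds; "joint_torque": joint torques, N m; "position": TCP position; "tool_rot": TCP orientation; "ft_force": force on the tool from outside, world axes, zero at the start; "moment": the same for the moment, N m; "grip_width": finger opening in m; "grip_force": force on a finger pad.
Only numpy, scipy, OpenCV 4.12 (cv2) and the standard library are available. Lean on these libraries where they do the work, as an engineer would, in place of code of your own. Each camera call takes 0.05 s, during which the arm holds its last target. There are 200 camera calls.

TASK

Set the caterpillar segment upright in the groove of the board, between the sliding gate and the end stop, and let go of it. Then push the sprung gate along the groove until its pointer stands between the two prongs of the length mark and, keeping it there, squeeze the cam lever shut against the gate's fin with the fingers across both; the lever must stay open until the gate is at the mark. Finish while still gripping fin and lever, with the gate at the mark and the lever shut, and leave the other toys where they are.

Things in the scene. Friction and masses are not known exactly. Their poses are not given: they have to be found in the camera images.
- board: Fixed grooved board of plain wood: slab 180 mm (its x, -80 to +100) by 360 mm (y), 12 mm thick; origin at its underside on the table, on the groove's centre line. Two rails along y, 16 mm wide, top 24 mm above the table, leave a groove 54 mm wide about x = 0, floor 12 mm above the table, empty but for the gate. End stop, as high as the rails: inner face at y +163 mm. The gate closes towards +y.
- bay (a point): A free spot on the groove's floor, 48 mm before the end stop (board x 0, y +115, z 12 mm), where the segment can stand; axes as the board's.
- segment: A segment of a toy caterpillar: wooden block like a short drum on a flat foot, 44 mm across its x, 34 mm along its y (flat parallel end faces, the ones to grip), 46 mm high, 30 to 65 g. Origin at the centre of its underside, z up. Stands upright on the table at one of four places left or right of the board. In the groove its y runs along the board's y, either way round.
- gate (a joint): Travel of the gate along the board's +y, in m: 0 at its start, limit 0.17. A hidden spring pulls it back to 0 with about 2.4 N at 0 and 4 N at 0.14; it runs back when let go.
- gate_pinch (a point): Point on the gate midway between the outer faces of fin and shut lever, 48 mm above the table; moves with the gate, axes as the board's. Pinch here from above, closing along x, fingertips about 30 mm above the table. Fin and shut lever together are 22 mm thick (x -11 to +11 mm) and reach 64 mm above the table; they end 46 and 43 mm behind (-y) this point.
- panel_rear (a point): Centre of the rear (-y) face of the gate's panel, 12 mm ahead (+y) of gate_pinch, 49 mm above the table; axes as the board's. The panel is 110 mm wide (x), 12 mm thick, from 26 to 72 mm above the table (posts at its ends to 80 mm). Open fingers straddling fin and lever push the gate by pressing +y against this face.
- gate_pointer (a point): On the pointer, a 4 mm thin stick that sticks out from the panel's +x end, 35 mm above the table, tip 4 mm beyond this point; moves with the gate, axes as the board's.
- gate_front (a point): Centre of the foot of the gate panel's front (+y) face, 12 mm above the table; moves with the gate, axes as the board's.
- mark: Length mark: small fixed wooden fork on the board beside the +x rail, two prongs along x, 14 mm apart (4 mm thick, 22 mm long, 16 mm high), which the gate's pointer passes over. Origin at the middle of the gap on the slab's top; axes as the board's. Its place along the board differs (gate travel of 0.08 to 0.14 m reaches it).
- fin (a point): Middle of the gripping area on the outer (-x) face of the gate's upright fin, 11 mm to -x of gate_pinch, 48 mm above the table; moves with the gate, axes as the board's. The fin is 10 mm thick (x), 58 mm long (y), from 23 to 64 mm above the table, and fixed to the gate.
- lever (a joint): Angle of the cam lever on the gate, rad: 0 shut (flat beside the fin), 0.28 to 0.40 open at the start. Vertical pivot 36 mm behind (-y) and 6 mm to +x of gate_pinch; the free end, 45 mm ahead of the pivot, swings to +x when open (outer corner up to 29 mm to +x of gate_pinch). Stays where left; about 2 N at the free end moves it.
- blade: The cam lever's blade, 10 mm thick, 45 mm long, 38 mm high; origin at the pivot, at the blade's foot, 25 mm above the table; its y runs along the blade to the free end.
- butterfly: Bystander: flat wooden butterfly, about 92 x 70 mm, 15 mm high; origin under its middle.
- snail: Bystander: wooden snail shell, an upright disc of 54 mm with a spiral, 26 mm thick, on a small foot; origin under its middle.
- ladybird: Bystander: domed wooden ladybird of 56 mm with a ball head, 28 mm high; origin under its middle.
- mushroom: Bystander: turned wooden mushroom, 52 mm wide, 51 mm high, beyond the board; origin under its middle.
- bridge: Bystander: wooden bridge block 70 x 30 x 45 mm, beyond the board; origin under its middle.
Mind the look-alikes: they are no part of the job. Of the things like the segment, leave any that is red; of the rest the smaller one is meant.

How it is judged:
By the outcome, as a careful person would: the job done as asked, in the order asked, and still so for the second after the job is handed in, while the arm keeps its last pose, push and grip.
It also fails if it takes over 58 s, if anything falls off the work surface, if the arm or the gripper's body presses on something with over 40 N, if the wrist force passes 120 N, or if a joint passes its speed limit or range.

## Working session

There is one attempt and no reset: what is moved stays moved. The work goes in short steps, Python scripts to look and compute and a tool call to move; the robot and the scene stay as the last step left them, time stands still between calls to the robot, and variables do not carry over. Pictures are saved under pics/ and viewed, at most 10 in all, crops included, and the job is handed in when it is done.

Besides the shell and the picture viewer there is one more tool, called after "Emit:" as name([rows], argument=value, ...), one row to a line, values as JSON. move_arm: Moves the arm, as the interface text tells. Its arguments: {"type":"object","properties":{"commands":{"type":"array"},"force":{"type":"number"}},"required":["commands"]}

```bash
mkdir -p pics; ls
cat > h.py <<'E'
import numpy as np, cv2
from rig import robot
from scipy.spatial.transform import Rotation as R
def cam(name):
    o=robot.get_obs(); c=robot.camera(name)
    if name=="wrist":
        T=np.eye(4);T[:3,:3]=R.from_quat(o["tool_rot"]).as_matrix();T[:3,3]=o["position"]
        E=T@np.array(c["T_tool_cam"])
    else: E=np.array(c["extrinsics"])
    f=c["frame"].shape[0]/2/np.tan(np.radians(c["fov_y"])/2)
    return dict(im=cv2.cvtColor(c["frame"],cv2.COLOR_RGB2BGR),f=f,c=(c["cx"],c["cy"]),E=E)
def ray(c,u,v):
    d=c["E"][:3,:3]@np.array([(u-c["c"][0])/c["f"],(v-c["c"][1])/c["f"],1]);return c["E"][:3,3],d
def onz(c,u,v,z):
    o,d=ray(c,u,v);return o+d*(z-o[2])/d[2]
def proj(c,p):
    q=np.linalg.inv(c["E"])@np.append(p,1);return q[:2]/q[2]*c["f"]+np.array(c["c"])
E
python3 - <<'E'
from h import *
import pickle
d={n:cam(n) for n in("scene","side","wrist")}
pickle.dump(d,open("c0.pkl","wb"))
for n in d: cv2.imwrite(f"pics/{n}0.png",d[n]["im"]); print(n,d[n]["E"].round(3).tolist(),d[n]["f"],d[n]["c"])
o=robot.get_obs();print(o["tool_rot"],o["time"])
E
```

```text
pics
scene [[0.212, 0.797, -0.566, 1.1], [0.977, -0.174, 0.12, -0.069], [-0.003, -0.578, -0.816, 0.775], [0.0, 0.0, 0.0, 1.0]] 364.07813140235453 (318.2699291040354, 203.6056109757755)
side [[-1.0, 0.004, 0.017, 0.572], [-0.01, 0.653, -0.758, 0.975], [-0.014, -0.758, -0.653, 0.863], [0.0, 0.0, 0.0, 1.0]] 411.3448156191222 (321.4633483877949, 200.06893106539698)
wrist [[1.0, -0.0, -0.003, 0.624], [-0.001, -0.962, -0.273, 0.075], [-0.003, 0.273, -0.962, 0.384], [0.0, 0.0, 0.0, 1.0]] 304.49056463432686 (316.46255060651555, 197.5798135505262)
[ 7.07119759e-01  7.07093256e-01 -5.01829093e-04 -7.21651380e-04] 0.15
```

```bash
python3 -c "
import cv2,numpy as np
a=cv2.imread('pics/scene0.png');print(a.shape)"
```

```text
(400, 640, 3)
```

View pics/scene0.png

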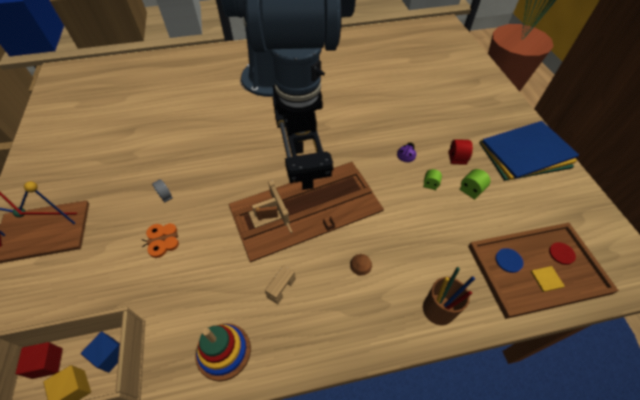

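View pics/side0.png

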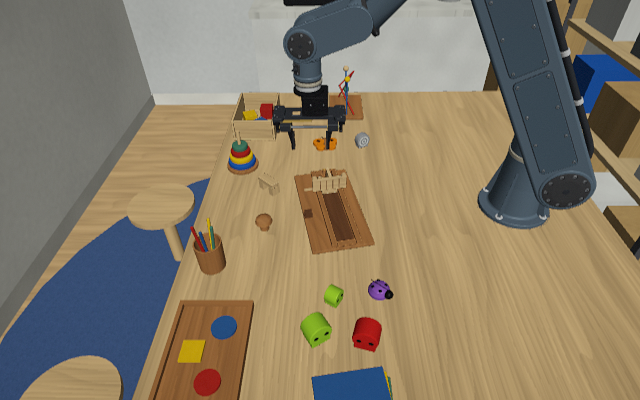

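Segment candidates: small green, scene (432,179) / side (334,295). Large green, scene (475,183) / side (316,330). Red, scene (460,151) / side (367,333). The ladybird (purple) is at (407,152). Red is excluded and the smaller green is the one meant. The gate is at scene (278,205), with the mark fork at (328,224).

Run:
```python
from h import *
import pickle
d=pickle.load(open("c0.pkl","rb"))
for n in("scene","side"):
    c=d[n]; hsv=cv2.cvtColor(c["im"],cv2.COLOR_BGR2HSV)
    m=cv2.inRange(hsv,(30,110,60),(50,255,255))
    k,l,s,ce=cv2.connectedComponentsWithStats(m)
    for i in range(1,k):
        if s[i,4]>40: print(n,s[i],ce[i].round(1),onz(c,*ce[i],0.025).round(3))
s=d["scene"]; w=d["side"]
# board corners top of slab
for n,p in (("scene",[(231,205),(354,164),(383,210),(250,259)]),("side",[(295,174),(341,168),(374,243),(313,252)])):
    for u in p: print(n,u,onz(d[n],*u,0.012).round(3))
print("mark",onz(s,328,224,0.026), "panel",onz(s,278,205,.07))
crop=cv2.resize(w["im"][270:350,290:400],None,fx=3.5,fy=3.5,interpolation=cv2.INTER_CUBIC)
crop2=cv2.resize(w["im"][160:260,285:385],None,fx=3.8,fy=3.8,interpolation=cv2.INTER_CUBIC)
h=max(crop.shape[0],crop2.shape[0]);
P=lambda a:cv2.copyMakeBorder(a,0,h-a.shape[0],0,0,cv2.BORDER_CONSTANT)
cv2.imwrite("pics/crop1.png",np.hstack([P(crop),P(crop2)]))
```

```text
scene [424 169  18  21 274] [432.6 178.4] [0.564 0.354 0.025]
scene [460 169  31  30 536] [475.9 182. ] [0.6   0.461 0.025]
side [324 284  20  24 329] [333.1 295.5] [0.561 0.361 0.025]
side [300 312  32  37 756] [315.6 328.9] [0.602 0.454 0.025]
scene (231, 205) [ 0.527 -0.177  0.012]
scene (354, 164) [0.46  0.169 0.012]
scene (383, 210) [0.625 0.199 0.012]
scene (250, 259) [ 0.691 -0.145  0.012]
side (295, 174) [ 0.686 -0.151  0.012]
side (341, 168) [ 0.528 -0.184  0.012]
side (374, 243) [0.444 0.173 0.012]
side (313, 252) [0.615 0.206 0.012]
mark [0.64466314 0.05095151 0.026     ] panel [ 0.59444369 -0.05979516  0.07      ]
```

View pics/crop1.png

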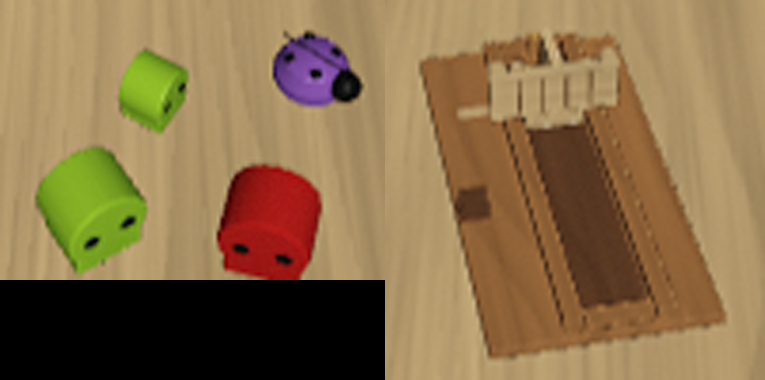

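The crop confirms it: the small green block (crop (155,90)) is clearly smaller than the big green one (90,210), and the red one is excluded. The gate's pointer is at crop (475,112) and the mark at (473,203), both on the board's +x side. Next I move above the small green block to look down at it.

Emit:
move_arm([
  {"hand": 8.7,"travel": [4,-1,0],"twist": [0,0,0]},
  {"hand": 8.7,"travel": [4,-1,0],"twist": [0,0,0]},
  {"hand": 8.7,"travel": [4,-1,0],"twist": [0,0,0]},
  {"hand": 8.7,"travel": [4,-1,0],"twist": [0,0,0]},
  {"hand": 8.7,"travel": [4,-1,0],"twist": [0,0,0]},
])

```text
time: 0.57
position: [0.5741, 0.2016, 0.2362]
tool_rot: [0.707, 0.707, -0.0, -0.0]
ft_force: [1.1, 0.1, -0.4]
grip_width: 0.087
grip_force: 0.0
```

Emit:
move_arm([
  {"hand": 8.7,"travel": [4,-1,0],"twist": [0,0,0]},
  {"hand": 8.7,"travel": [4,0,0],"twist": [0,0,0]},
  {"hand": 8.7,"travel": [4,0,0],"twist": [0,0,0]},
  {"hand": 8.7,"travel": [1,0,0],"twist": [0,0,0]},
  {"hand": 8.7,"travel": [0,0,0],"twist": [0,0,0]},
])

```text
time: 0.98
position: [0.5641, 0.3332, 0.236]
tool_rot: [0.705, 0.709, 0.0, -0.0]
ft_force: [0.5, -0.6, -0.1]
grip_width: 0.0874
grip_force: 0.0
```

Run:
```python
from h import *
import pickle
o=robot.get_obs();print(o["position"],o["time"],o["tool_rot"],o["ft_force"])
c=cam("wrist");s=cam("side")
pickle.dump((c,s),open("c1.pkl","wb"))
cv2.imwrite("pics/w1.png",np.vstack([c["im"][:, :],]))
d=pickle.load(open("c0.pkl","rb"))
for k in (c,):
    hsv=cv2.cvtColor(k["im"],cv2.COLOR_BGR2HSV)
    m=cv2.inRange(hsv,(30,110,40),(50,255,255))
    cs,_=cv2.findContours(m,0,1)
    for q in cs:
        if cv2.contourArea(q)>200:
            x=q[:,0,:]; print(cv2.boundingRect(q),cv2.contourArea(q))
            r=cv2.minAreaRect(np.array([onz(k,*p,0.046)[:2] for p in x],np.float32)*1000);print(r)
```

```text
[0.56411966 0.33322351 0.23603425] 0.9833 [ 7.05439822e-01  7.08769773e-01  1.44156326e-04 -2.14186814e-04] [ 0.52095324 -0.60924785 -0.1277676 ]
(296, 135, 40, 44) 991.5
((562.531005859375, 358.91607666015625), (39.472740173339844, 33.71443557739258), 57.92980194091797)
(322, 30, 66, 68) 2613.5
((601.6332397460938, 455.0255432128906), (56.792457580566406, 47.9455451965332), 31.62906265258789)
```

View pics/w1.png

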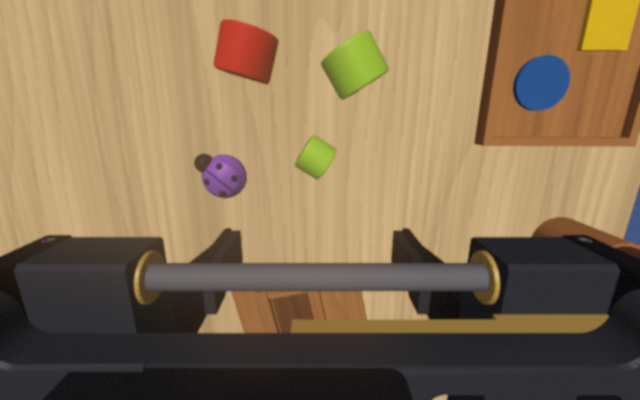

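View pics/wrist0.png

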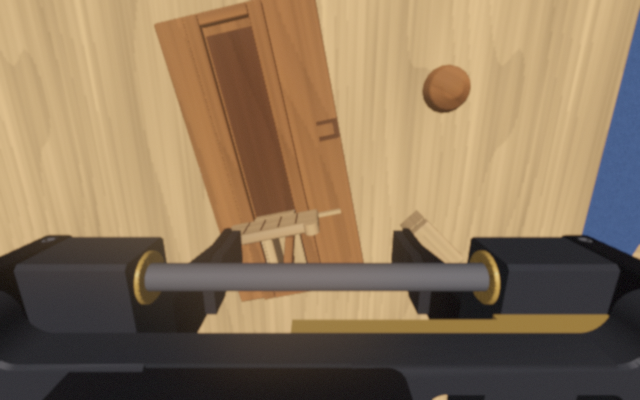

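The wrist view shows the small green block at (316,157), clear of its neighbours. Its end faces point along world direction ~148°, with 34 mm measured there, matching the spec. The board view shows the pointer at (340,212), the mark at (328,130) and the stop near (222,20).

Emit:
move_arm([
  {"hand": 7,"travel": [0,0,2],"twist": [0,0,6.4]},
  {"hand": 7,"travel": [0,0,2],"twist": [0,0,6.4]},
  {"hand": 7,"travel": [0,0,2],"twist": [0,0,6.4]},
  {"hand": 7,"travel": [0,0,2],"twist": [0,0,6.4]},
  {"hand": 7,"travel": [0,0,2],"twist": [0,0,6.4]},
])

```text
time: 1.5
position: [0.5654, 0.3272, 0.1358]
tool_rot: [0.877, 0.481, -0.0, 0.0]
ft_force: [0.0, -0.3, -0.4]
grip_width: 0.0708
grip_force: 0.0
```

```bash
cat >> h.py <<'E'
def to(p,yaw=None):
    "needed tool-frame shift (cm) to world p; twist (deg) so tool y points along world yaw mod 180"
    o=robot.get_obs();M=R.from_quat(o["tool_rot"]).as_matrix()
    print("t",o["time"],"pos",np.round(o["position"],4),"shift cm",(M.T@(np.array(p)-o["position"])*100).round(2))
    y=np.degrees(np.arctan2(M[1,1],M[0,1]));tz=M[:,2];print("tool y yaw",y.round(1),"z",tz.round(3),"q6",round(o["q"][5],2))
    if yaw is not None: print("twist",round((y-yaw+90)%180-90,2))
E
python3 - <<'E'
from h import *
to((.562,.359,.023),-32)
k=cam("wrist");hsv=cv2.cvtColor(k["im"],cv2.COLOR_BGR2HSV)
m=cv2.inRange(hsv,(30,110,40),(50,255,255))
for q in cv2.findContours(m,0,1)[0]:
    if cv2.contourArea(q)>200:
        for z in(.046,.02):
            print(cv2.boundingRect(q),cv2.minAreaRect(np.array([onz(k,*p,z)[:2] for p in q[:,0]],np.float32)*1000))
E
```

```text
t 1.5 pos [0.5654 0.3272 0.1358] shift cm [ 2.51 -2.   11.27]
tool y yaw -32.5 z [-0.    -0.001 -1.   ] q6 0.92
twist -0.49
(273, 149, 43, 50) ((563.8941650390625, 359.1570129394531), (39.731773376464844, 33.119571685791016), 59.3222770690918)
(273, 149, 43, 50) ((559.3511962890625, 355.72589111328125), (44.075008392333984, 36.740013122558594), 59.322269439697266)
(223, 0, 88, 86) ((602.1251220703125, 454.56982421875), (56.343780517578125, 55.32443618774414), 32.57743835449219)
(223, 0, 88, 86) ((601.7613525390625, 461.5684509277344), (62.50290298461914, 61.3720703125), 32.577701568603516)
```

Emit:
move_arm([
  {"hand": 7,"travel": [1.25,-0.95,1],"twist": [0,0,-1]},
  {"hand": 7,"travel": [1.25,-0.95,1],"twist": [0,0,0]},
  {"hand": 7,"travel": [0,0,3.1],"twist": [0,0,0]},
  {"hand": 7,"travel": [0,0,3.1],"twist": [0,0,0]},
  {"hand": 7,"travel": [0,0,3.1],"twist": [0,0,0]},
])

```text
time: 1.97
position: [0.5629, 0.363, 0.0238]
tool_rot: [0.87, 0.494, 0.002, 0.0]
ft_force: [0.1, 0.2, -0.1]
grip_width: 0.07
grip_force: 0.0
```

Emit:
move_arm([
  {"hand": 7,"travel": [0,0,0],"twist": [0,0,0]},
  {"hand": 2,"travel": [0,0,0],"twist": [0,0,0]},
  {"hand": 2,"travel": [0,0,0],"twist": [0,0,0]},
  {"hand": 2,"travel": [0,0,0],"twist": [0,0,0]},
  {"hand": 2,"travel": [0,0,0],"twist": [0,0,0]},
], force=15)

```text
time: 2.38
position: [0.5635, 0.3622, 0.0262]
tool_rot: [0.87, 0.493, 0.002, 0.0]
ft_force: [-0.2, 0.2, 0.1]
grip_width: 0.0512
grip_force: 0.0
```

Emit:
move_arm([
  {"hand": 2,"travel": [0,0,0],"twist": [0,0,0]},
  {"hand": 2,"travel": [0,0,0],"twist": [0,0,0]},
  {"hand": 2,"travel": [0,0,0],"twist": [0,0,0]},
])

```text
time: 2.63
position: [0.5626, 0.3615, 0.0248]
tool_rot: [0.87, 0.492, 0.001, 0.0]
ft_force: [-0.0, 0.0, 5.0]
grip_width: 0.0339
grip_force: 15.0
```

Gripped at 33.9 mm, which matches the segment. Lifting.

Emit:
move_arm([
  {"hand": 2,"travel": [0,0,-3],"twist": [0,0,0]},
  {"hand": 2,"travel": [0,0,-4],"twist": [0,0,0]},
  {"hand": 2,"travel": [0,0,-4],"twist": [0,0,0]},
  {"hand": 2,"travel": [0,0,-4],"twist": [0,0,0]},
  {"hand": 2,"travel": [0,0,-2],"twist": [0,0,0]},
], force=20)

```text
time: 3.05
position: [0.5639, 0.3623, 0.1993]
tool_rot: [0.87, 0.492, 0.004, 0.0]
ft_force: [1.4, 0.5, 0.3]
grip_width: 0.0343
grip_force: 20.0
```

Run:
```python
from h import *
import pickle
to((0.52,0.11,.19),-78)
d=pickle.load(open("c0.pkl","rb"));w=d["wrist"]
for n,u,z in(("corner",(155,24),.012),("pointer tip",(340,212),.035),("mark",(328,130),.026),("stop foot L",(209,37),.012),("stop foot R",(250,26),.012),("R edge0",(317,0),.012),("R edge1",(363,262),.012),("L bottom",(243,300),.012),("post top",(313,215),.08)):
    print(n,onz(w,*u,z).round(4))
s=d["side"]
for n in("wrist",):
    cv2.imwrite("pics/z.png",cv2.resize(w["im"][0:270,140:380],None,fx=2.2,fy=2.2,interpolation=cv2.INTER_CUBIC))
```

```text
t 3.05 pos [0.5639 0.3623 0.1993] shift cm [-23.89   9.22   0.81]
tool y yaw -31.0 z [ 0.008  0.003 -1.   ] q6 0.95
twist 47.0
corner [0.4467 0.167  0.012 ]
pointer tip [ 0.6517 -0.0419  0.035 ]
mark [0.6366 0.0543 0.026 ]
stop foot L [0.5046 0.1541 0.012 ]
stop foot R [0.5506 0.1649 0.012 ]
R edge0 [0.6239 0.1898 0.012 ]
R edge1 [ 0.686  -0.1207  0.012 ]
L bottom [ 0.5199 -0.1798  0.012 ]
post top [ 0.6197 -0.0302  0.08  ]
```

View pics/z.png

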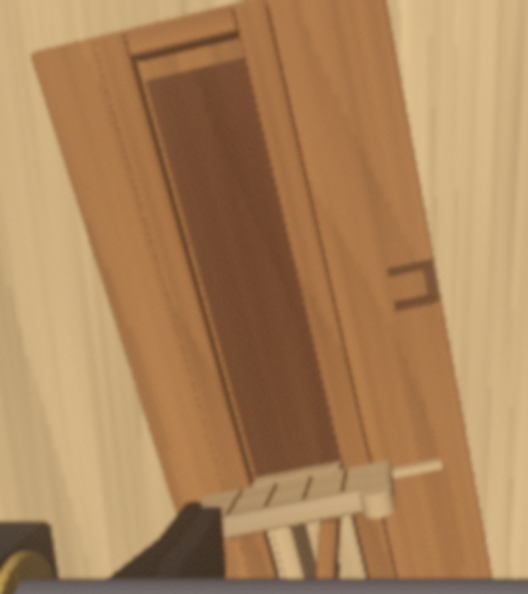

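Emit:
move_arm([
  {"hand": 2,"travel": [-3.16,1.47,0],"twist": [0,0,0]},
  {"hand": 2,"travel": [-3.16,1.47,0],"twist": [0,0,0]},
  {"hand": 2,"travel": [-3.16,1.47,0],"twist": [0,0,0]},
  {"hand": 2,"travel": [-3.16,1.47,0],"twist": [0,0,0]},
  {"hand": 2,"travel": [-3.16,1.47,0],"twist": [0,0,0]},
])

```text
time: 3.47
position: [0.5427, 0.1866, 0.1938]
tool_rot: [0.87, 0.493, 0.0, 0.0]
ft_force: [1.0, -0.1, -0.7]
grip_width: 0.0339
grip_force: 20.0
```

Emit:
move_arm([
  {"hand": 2,"travel": [-3.16,1.47,0],"twist": [0,0,0]},
  {"hand": 2,"travel": [-3.16,1.47,0],"twist": [0,0,0]},
  {"hand": 2,"travel": [0,0,0],"twist": [0,0,6.7]},
  {"hand": 2,"travel": [0,0,0],"twist": [0,0,6.7]},
  {"hand": 2,"travel": [0,0,0],"twist": [0,0,6.7]},
])

```text
time: 3.88
position: [0.5359, 0.1175, 0.1938]
tool_rot: [0.944, 0.329, -0.0, -0.0]
ft_force: [-1.1, -0.5, -1.2]
grip_width: 0.0339
grip_force: 20.0
```

Emit:
move_arm([
  {"hand": 2,"travel": [0,0,0],"twist": [0,0,6.7]},
  {"hand": 2,"travel": [0,0,0],"twist": [0,0,6.7]},
  {"hand": 2,"travel": [0,0,0],"twist": [0,0,6.7]},
  {"hand": 2,"travel": [0,0,0],"twist": [0,0,6.7]},
  {"hand": 2,"travel": [0,0,0],"twist": [0,0,0]},
])

```text
time: 4.3
position: [0.5359, 0.1186, 0.1937]
tool_rot: [0.995, 0.104, -0.0, -0.0]
ft_force: [-0.4, 0.4, -1.0]
grip_width: 0.0341
grip_force: 20.0
```

Run:
```python
from h import *
import pickle
to((.538,.12,.19),-78.3)
c=cam("wrist");cv2.imwrite("pics/w2.png",c["im"]);pickle.dump(c,open("c2.pkl","wb"))
```

```text
t 4.3 pos [0.5359 0.1186 0.1937] shift cm [ 0.23 -0.09  0.37]
tool y yaw -78.0 z [-0.  0. -1.] q6 1.38
twist 0.28
```

View pics/w2.png

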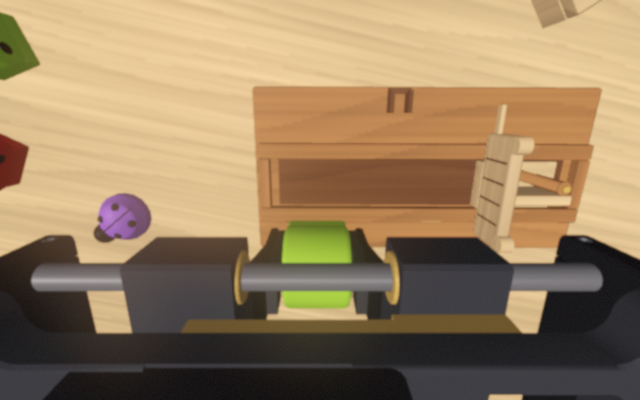

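The view shows the slab's +x corners at (253,87) and (600,88), the mark prongs at about 391 and 409 (row 95), the pointer at (502,105)–(500,133), the groove between rows 158 and 208, and the segment held upright at (317,265).

Run:
```python
from h import *
import pickle
c=pickle.load(open("c2.pkl","rb"));im=c["im"]
A=onz(c,253,87,.012)[:2];B=onz(c,600,88,.012)[:2]
print(A,B,np.linalg.norm(A-B)); by=(A-B)/np.linalg.norm(A-B); yaw=np.degrees(np.arctan2(-by[0],by[1]));bx=np.array([by[1],-by[0]])
O=(A+B)/2-.1*bx; print("yaw",yaw,"O",O)
b=lambda u,v,z:((onz(c,u,v,z)[:2]-O)@np.array([bx,by]).T*1000).round(1)
for n,u,z in(("prong top L",(388,89),.028),("prong top R",(412,89),.028),("prong bL",(388,113),.028),("ptip",(503,105),.035),("pbase",(500,133),.035),("rail+ out",(420,143),.024),("rail+ in",(420,158),.024),("rail- in",(420,209),.024),("stop",(270,158),.024),("stopfar",(259,158),.024),("inlay",(279,180),.012)): print(n,u,b(*u,z))
g=cv2.cvtColor(im,cv2.COLOR_BGR2GRAY)
print(g[100,375:430].tolist()); print(g[95,375:430].tolist());print(g[112,490:515].tolist());print(g[180,255:290].tolist());print(g[80:250,440].tolist())
```

```text
[0.61822361 0.20263262] [ 0.69048908 -0.14401808] 0.3541031012322406
yaw 11.775665800083987 O [0.55646093 0.00889924]
prong top L (388, 89) [97.4 42.7]
prong top R (412, 89) [97.5 19.3]
prong bL (388, 113) [74.9 41.1]
ptip (503, 105) [ 82.7 -67.5]
pbase (500, 133) [ 56.3 -69.1]
rail+ out (420, 143) [45.2  5.2]
rail+ in (420, 158) [29.6  3.7]
rail- in (420, 209) [-26.4  -1.7]
stop (270, 158) [ 29.2 160.7]
stopfar (259, 158) [ 29.1 172.2]
inlay (279, 180) [  2.9 153.5]
[143, 142, 142, 141, 143, 141, 141, 142, 142, 141, 140, 131, 110, 90, 83, 88, 94, 97, 103, 118, 133, 143, 142, 144, 143, 143, 144, 142, 137, 122, 98, 82, 79, 83, 89, 94, 98, 110, 130, 141, 144, 145, 144, 145, 145, 145, 145, 145, 145, 145, 145, 145, 145, 146, 146]
[148, 148, 148, 148, 148, 147, 147, 148, 148, 147, 146, 139, 119, 97, 86, 88, 95, 98, 101, 109, 124, 136, 138, 138, 137, 138, 138, 138, 135, 125, 103, 83, 80, 83, 88, 94, 97, 103, 118, 134, 140, 142, 142, 142, 142, 143, 141, 142, 142, 141, 142, 142, 142, 143, 142]
[137, 137, 137, 138, 137, 137, 139, 145, 155, 160, 167, 184, 198, 202, 198, 182, 157, 141, 138, 137
[... 289 characters left out ...]
146, 145, 146, 146, 146, 148, 147, 146, 145, 144, 143, 142, 142, 139, 135, 133, 132, 133, 137, 140, 143, 145, 146, 145, 143, 144, 142, 143, 144, 144, 144, 145, 145, 144, 143, 141, 141, 141, 144, 148, 150, 152, 152, 152, 144, 128, 116, 127, 136, 139, 138, 138, 138, 137, 137, 136, 137, 138, 139, 138, 127, 105, 93, 90, 89, 88, 90, 90, 92, 94, 93, 94, 96, 96, 98, 96, 95, 94, 94, 93, 92, 92, 91, 92, 91, 89, 91, 92, 93, 91, 89, 90, 89, 89, 90, 89, 89, 90, 89, 90, 92, 91, 91, 90, 90, 94, 112, 124, 112, 91, 99, 123, 137, 139, 140, 138, 138, 138, 138, 136, 138, 141, 146, 150, 149, 148, 148, 149, 150, 151, 150, 151, 150, 151, 154, 156, 155, 149, 127, 87, 48, 37, 36, 34, 33, 32, 35, 33, 35, 32, 32, 34]
```

Board origin is about (0.559, 0.0085), yaw 11.8°. The mark is at board y ≈ 31.5 and the pointer at ≈ -68, so travel ≈ 0.10, which is in the stated range. Lowering over the bay.

Emit:
move_arm([
  {"hand": 2,"travel": [0.1,-0.26,3],"twist": [0,0,0.2]},
  {"hand": 2,"travel": [0,0,4],"twist": [0,0,0]},
  {"hand": 2,"travel": [0,0,4],"twist": [0,0,0]},
  {"hand": 2,"travel": [0,0,2.5],"twist": [0,0,0]},
  {"hand": 2,"travel": [0,0,0.5],"twist": [0,0,0]},
])

```text
time: 4.77
position: [0.5332, 0.1213, 0.0494]
tool_rot: [0.994, 0.105, -0.004, -0.0]
ft_force: [-0.3, 0.2, 0.1]
grip_width: 0.034
grip_force: 20.0
```

Emit:
move_arm([
  {"hand": 2,"travel": [0,0,0.5],"twist": [0,0,0]},
  {"hand": 2,"travel": [0,0,0.4],"twist": [0,0,0]},
  {"hand": 2,"travel": [0,0,0.3],"twist": [0,0,0]},
  {"hand": 2,"travel": [0,0,0],"twist": [0,0,0]},
])

```text
time: 5.1
position: [0.5375, 0.1215, 0.0426]
tool_rot: [0.995, 0.104, 0.001, 0.0]
ft_force: [-0.2, 0.5, -1.3]
grip_width: 0.0337
grip_force: 20.0
```

Run:
```python
from h import *
to((.5363,.1213,.037),-78.2)
print(robot.get_obs()["ft_force"])
a=cam("side");b=cam("scene");w=cam("wrist")
cr=lambda i,x,y,s,k:cv2.resize(i[y:y+s,x:x+s],(k,k),interpolation=cv2.INTER_CUBIC)
cv2.imwrite("pics/p1.png",np.hstack([cr(a["im"],290,140,120,400),cr(w["im"],200,80,320,400)]))
```

```text
t 5.1 pos [0.5375 0.1215 0.0426] shift cm [-0.12 -0.01  0.56]
tool y yaw -78.1 z [ 0.002  0.    -1.   ] q6 1.38
twist 0.13
[-0.22920096  0.50836569 -1.34901727]
```

View pics/p1.png

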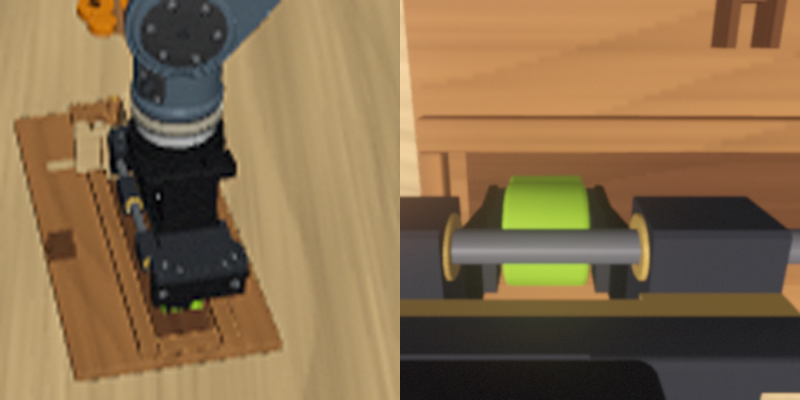

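The segment (crop (545,230)) sits square in the groove, near the stop. Lowering the last 5 mm and releasing.

Emit:
move_arm([
  {"hand": 2,"travel": [0,0,0.25],"twist": [0,0,0]},
  {"hand": 2,"travel": [0,0,0.2],"twist": [0,0,0]},
  {"hand": 2,"travel": [0,0,0],"twist": [0,0,0]},
  {"hand": 2,"travel": [0,0,0],"twist": [0,0,0]},
])

```text
time: 5.58
position: [0.5364, 0.1214, 0.037]
tool_rot: [0.995, 0.104, -0.0, -0.0]
ft_force: [1.1, -0.0, -0.6]
grip_width: 0.034
grip_force: 20.0
```

Emit:
move_arm([
  {"hand": 5.2,"travel": [0,0,0],"twist": [0,0,0]},
  {"hand": 5.2,"travel": [0,0,0],"twist": [0,0,0]},
  {"hand": 5.2,"travel": [0,0,0],"twist": [0,0,0]},
  {"hand": 5.2,"travel": [0,0,0],"twist": [0,0,0]},
  {"hand": 5.2,"travel": [0,0,0],"twist": [0,0,0]},
])

```text
time: 6.0
position: [0.5366, 0.1214, 0.0371]
tool_rot: [0.995, 0.104, 0.0, -0.0]
ft_force: [-0.1, 0.3, -1.0]
grip_width: 0.0509
grip_force: 0.0
```

Emit:
move_arm([
  {"hand": 5.2,"travel": [0,0,-1.5],"twist": [0,0,0]},
  {"hand": 5.2,"travel": [0,0,-4],"twist": [0,0,0]},
  {"hand": 5.2,"travel": [0,0,-4],"twist": [0,0,0]},
  {"hand": 5.2,"travel": [0,0,-4],"twist": [0,0,0]},
  {"hand": 8.7,"travel": [0,0,0],"twist": [0,0,0]},
])

```text
time: 6.42
position: [0.5416, 0.1218, 0.1795]
tool_rot: [0.995, 0.104, 0.008, 0.001]
ft_force: [1.1, -0.4, 0.8]
grip_width: 0.054
grip_force: 0.0
```

```bash
cat >> h.py <<'E'
O=np.array([.5588,.0085]);Y=np.radians(11.8);bx=np.array([np.cos(Y),np.sin(Y)]);by=np.array([-bx[1],bx[0]])
def W(x,y,z): return np.append(O+x/1000*bx+y/1000*by,z)
def B(p): return np.array([(p[:2]-O)@bx,(p[:2]-O)@by])*1000
E
python3 - <<'E'
from h import *
to(W(0,-80,.19),11.8)
c=cam("wrist");hsv=cv2.cvtColor(c["im"],cv2.COLOR_BGR2HSV)
m=cv2.inRange(hsv,(30,110,40),(50,255,255))
for q in cv2.findContours(m,0,1)[0]:
    if cv2.contourArea(q)>100:
        print(cv2.boundingRect(q)); r=np.array([B(onz(c,*p,.058)) for p in q[:,0]]);print(r.min(0),r.max(0))
g=c["im"].max(2);print(g[95,370:430].tolist());print(g[112,485:520].tolist())
E
```

```text
t 6.4167 pos [0.5416 0.1218 0.1795] shift cm [-0.66 19.44 -1.01]
tool y yaw -78.1 z [ 0.016  0.    -1.   ] q6 1.38
twist -89.88
(297, 181, 37, 43)
[-18.92762094  98.83800782] [ 21.4753191  132.52316543]
(0, 23, 31, 62)
[103.93989326 351.45989693] [149.69531166 378.95189764]
[201, 200, 200, 199, 199, 198, 198, 198, 197, 197, 197, 197, 197, 196, 196, 195, 195, 195, 196, 195, 193, 189, 183, 181, 183, 184, 184, 185, 185, 184, 185, 186, 185, 186, 186, 185, 185, 185, 185, 184, 185, 185, 184, 185, 185, 188, 192, 195, 196, 196, 197, 196, 197, 198, 199, 199, 198, 198, 198, 198]
[190, 190, 189, 190, 190, 191, 190, 190, 190, 189, 190, 190, 190, 190, 190, 190, 190, 190, 190, 190, 189, 188, 184, 183, 181, 183, 185, 187, 187, 185, 183, 182, 182, 182, 182]
```

The segment stands released at board y 99–132.5, x ≈ +1. Now to the gate.

Emit:
move_arm([
  {"hand": 8.7,"travel": [-0.1,4.1,-0.5],"twist": [0,0,0]},
  {"hand": 8.7,"travel": [-0.1,4.1,-0.5],"twist": [0,0,0]},
  {"hand": 8.7,"travel": [-0.1,4.1,0],"twist": [0,0,0]},
  {"hand": 8.7,"travel": [-0.1,4.1,0],"twist": [0,0,0]},
  {"hand": 8.7,"travel": [-0.1,4.1,0],"twist": [0,0,0]},
])

```text
time: 6.88
position: [0.5731, -0.0816, 0.1808]
tool_rot: [0.995, 0.104, -0.001, -0.001]
ft_force: [0.6, -0.1, -0.1]
grip_width: 0.0842
grip_force: 0.0
```

Emit:
move_arm([
  {"hand": 8.7,"travel": [0,0,0],"twist": [0,0,-6.9]},
  {"hand": 8.7,"travel": [0,0,0],"twist": [0,0,-6.9]},
  {"hand": 8.7,"travel": [0,0,0],"twist": [0,0,-6.9]},
  {"hand": 8.7,"travel": [0,0,0],"twist": [0,0,-6.9]},
  {"hand": 8.7,"travel": [0,0,0],"twist": [0,0,-6.9]},
])

```text
time: 7.3
position: [0.5729, -0.0802, 0.1804]
tool_rot: [0.918, 0.396, -0.001, -0.001]
ft_force: [-0.6, 0.6, -0.0]
grip_width: 0.0871
grip_force: 0.0
```

Emit:
move_arm([
  {"hand": 8.7,"travel": [0,0,0],"twist": [0,0,-6.9]},
  {"hand": 8.7,"travel": [0,0,0],"twist": [0,0,-6.9]},
  {"hand": 8.7,"travel": [0,0,0],"twist": [0,0,-6.9]},
  {"hand": 8.7,"travel": [0,0,0],"twist": [0,0,-6.9]},
  {"hand": 8.7,"travel": [0,0,0],"twist": [0,0,-6.9]},
])

```text
time: 7.72
position: [0.5729, -0.0799, 0.1804]
tool_rot: [0.759, 0.651, -0.001, -0.001]
ft_force: [0.3, -0.4, 0.2]
grip_width: 0.0868
grip_force: 0.0
```

Emit:
move_arm([
  {"hand": 8.7,"travel": [0,0,0],"twist": [0,0,-6.9]},
  {"hand": 8.7,"travel": [0,0,0],"twist": [0,0,-6.9]},
  {"hand": 8.7,"travel": [0,0,0],"twist": [0,0,-6.9]},
  {"hand": 8.7,"travel": [0,0,0],"twist": [0,0,0]},
])

```text
time: 8.05
position: [0.5729, -0.0799, 0.1806]
tool_rot: [0.631, 0.776, -0.001, -0.001]
ft_force: [0.2, -0.0, -0.3]
grip_width: 0.0871
grip_force: 0.0
```

Run:
```python
from h import *
import pickle
to(W(0,-93,.1),11.8)
c=cam("wrist");s=cam("side");sc=cam("scene");pickle.dump((c,s,sc),open("c3.pkl","wb"))
cr=lambda i,x,y,s,k:cv2.resize(i[y:y+s,x:x+s],(k,k),interpolation=cv2.INTER_CUBIC)
cv2.imwrite("pics/g1.png",np.hstack([cr(c["im"],170,0,400,500),cr(sc["im"],225,150,110,300)if 0 else cv2.copyMakeBorder(cr(sc["im"],225,150,110,290),0,210,0,0,cv2.BORDER_CONSTANT)]))
```

```text
t 8.05 pos [ 0.5729 -0.0799  0.1806] shift cm [-0.37  0.45  8.06]
tool y yaw 11.7 z [-0.003  0.001 -1.   ] q6 -0.54
twist -0.09
```

View pics/g1.png

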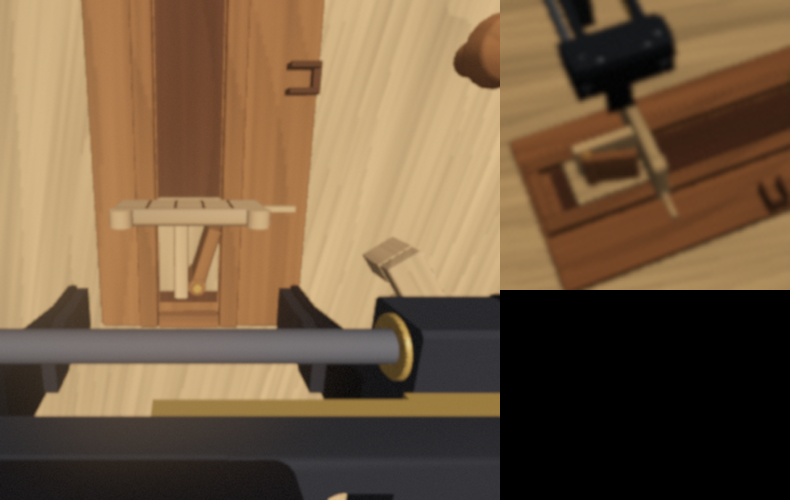

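The view shows the panel's top at crop rows 209–225, the fin at (181,262) and the open lever at (205,262). The pointer is at (280,209) and the mark at (303,77). The lever is still open.

Run:
```python
from h import *
import pickle
c,s,sc=pickle.load(open("c3.pkl","rb"))
b=lambda u,v,z:B(onz(c,170+u/1.25,v/1.25,z)).round(1)
print("rear top",b(187,225,.072),"front top",b(187,209,.072),"ptr tip",b(294,209,.035),"ptr",b(275,209,.035))
print("fin top end",b(181,298,.064),"fin L/R",b(174,262,.064),b(187,262,.064),"lever end",b(215,229,.063),b(213,229,.063),"pivot",b(197,289,.063))
print("mark",b(300,63,.028),b(300,92,.028),"posts",b(110,215,.08),b(269,215,.08))
print("rails",b(158,300,.024),b(219,300,.024),b(155,30,.024),b(224,30,.024))
g=cv2.cvtColor(c["im"],cv2.COLOR_BGR2GRAY)
print(g[40:85,170+240-4].tolist()); print(g[150:185,170+226].tolist());print(g[155:190,318].tolist())
```

```text
rear top [ -2.4 -71.3] front top [ -2.4 -60.2] ptr tip [ 81.3 -66.9] ptr [ 66.5 -66.9]
fin top end [  -6.8 -129.2] fin L/R [ -11.8 -100.7] [  -2.3 -100.8] lever end [ 17.8 -76.3] [ 16.3 -76.3] pivot [   5.2 -122.3]
mark [79.5 38.4] [81.1 18.9] posts [-53.5 -62.7] [ 52.  -62.9]
rails [ -27.1 -148.3] [  25.7 -148.4] [-25.   61.1] [24.4 60.9]
[123, 122, 122, 122, 123, 122, 122, 116, 101, 85, 83, 80, 74, 62, 55, 71, 99, 116, 124, 124, 125, 126, 124, 125, 125, 125, 125, 126, 122, 112, 95, 83, 80, 76, 66, 69, 94, 117, 126, 127, 127, 127, 128, 127, 127]
[118, 118, 119, 119, 119, 119, 118, 119, 119, 119, 119, 120, 120, 125, 143, 164, 176, 180, 175, 158, 135, 124, 122, 120, 121, 121, 123, 121, 123, 123, 123, 124, 123, 124, 123]
[88, 93, 114, 138, 150, 149, 147, 146, 147, 147, 146, 146, 156, 165, 169, 170, 172, 171, 170, 169, 169, 168, 164, 151, 138, 143, 162, 173, 174, 174, 174, 174, 174, 175, 175]
```

Everything agrees: panel rear at y -72, pinch at -84, pointer at -67, mark at +30, so travel ≈ 97 mm. Descending astride fin and lever.

Emit:
move_arm([
  {"hand": 8.7,"travel": [-0.6,0.4,1],"twist": [0,0,0]},
  {"hand": 8.7,"travel": [0,0,4],"twist": [0,0,0]},
  {"hand": 8.7,"travel": [0,0,4],"twist": [0,0,0]},
  {"hand": 8.7,"travel": [0,0,3],"twist": [0,0,0]},
  {"hand": 8.7,"travel": [0,0,1.4],"twist": [0,0,0]},
])

```text
time: 8.62
position: [0.5765, -0.0848, 0.0432]
tool_rot: [0.633, 0.774, -0.001, -0.003]
ft_force: [-0.4, -0.1, -0.2]
grip_width: 0.0871
grip_force: 0.0
```

Emit:
move_arm([
  {"hand": 8.7,"travel": [0,0,0],"twist": [0,0,0]},
  {"hand": 8.7,"travel": [0,0,0],"twist": [0,0,0]},
])

```text
time: 8.78
position: [0.5787, -0.0854, 0.0467]
tool_rot: [0.632, 0.775, -0.0, -0.001]
ft_force: [0.7, -0.0, 0.5]
grip_width: 0.0872
grip_force: 0.0
```

```bash
cat > st.py <<'E'
from h import *
o=robot.get_obs();print("t",o["time"],"board xy",B(np.array(o["position"])).round(1),"z",round(o["position"][2],4),"F bx,by,z",[round(float(v),1) for v in (o["ft_force"][:2]@bx,o["ft_force"][:2]@by,o["ft_force"][2])],o["grip_width"],o["grip_force"])
to(W(-.5,0,.044),11.8)
E
python3 st.py
```

```text
t 8.7833 board xy [  0.2 -95.9] z 0.0467 F bx,by,z [0.6, -0.2, 0.5] 0.087209480582352 0.0
t 8.7833 pos [ 0.5787 -0.0854  0.0467] shift cm [ 9.59 -0.12  0.28]
tool y yaw 11.5 z [-0.002  0.001 -1.   ] q6 -0.54
twist -0.26
```

Pushing forward gently until contact, then along the groove.

Emit:
move_arm([
  {"hand": 8.7,"travel": [0.7,0,0.1],"twist": [0,0,0]},
  {"hand": 8.7,"travel": [0.5,0,0.1],"twist": [0,0,0]},
  {"hand": 8.7,"travel": [0.5,0,0],"twist": [0,0,0]},
  {"hand": 8.7,"travel": [1,0,0],"twist": [0,0,0]},
  {"hand": 8.7,"travel": [1,0,0],"twist": [0,0,0]},
])

```text
time: 9.2
position: [0.5728, -0.0492, 0.0473]
tool_rot: [0.632, 0.775, 0.0, 0.002]
ft_force: [1.8, -3.7, 1.8]
grip_width: 0.0875
grip_force: 2.0
```

Emit:
move_arm([
  {"hand": 8.7,"travel": [1,0,0],"twist": [0,0,0]},
  {"hand": 8.7,"travel": [1,0,0],"twist": [0,0,0]},
  {"hand": 8.7,"travel": [1,0,0],"twist": [0,0,0]},
  {"hand": 8.7,"travel": [0,0,0],"twist": [0,0,0]},
])

```text
time: 9.53
position: [0.5652, -0.0173, 0.0463]
tool_rot: [0.631, 0.775, 0.0, -0.0]
ft_force: [0.9, -1.8, 1.8]
grip_width: 0.0869
grip_force: 1.2
```

```bash
python3 st.py
python3 - <<'E'
from h import *
c=cam("wrist")
for n,p in(("mark",W(81,30,.028)),("ptr here if contact at 9.5",W(75,30,.035))): print(n,proj(c,p).round(0))
cv2.imwrite("pics/x.png",c["im"])
u=proj(c,W(81,30,.028));g=cv2.cvtColor(c["im"],cv2.COLOR_BGR2GRAY)
for x in(66,71,76):
    print(x,[(y,int(cv2.getRectSubPix(g,(1,1),tuple(map(float,proj(c,W(x,y,.035)))))[0,0])) for y in range(-50,45,2)])
E
```

```text
t 9.5333 board xy [  1.  -26.5] z 0.0463 F bx,by,z [0.5, -2.0, 1.8] 0.08694702770144339 1.2352960277348757
t 9.5333 pos [ 0.5652 -0.0173  0.0463] shift cm [ 2.65 -0.15  0.24]
tool y yaw 11.7 z [ 0.     0.001 -1.   ] q6 -0.43
twist -0.11
mark [465. 146.]
ptr here if contact at 9.5 [459. 148.]
66 [(-50, 116), (-48, 124), (-46, 128), (-44, 129), (-42, 124), (-40, 117), (-38, 104), (-36, 148), (-34, 195), (-32, 194), (-30, 195), (-28, 194), (-26, 194), (-24, 188), (-22, 166), (-20, 169), (-18, 163), (-16, 135), (-14, 128), (-12, 185), (-10, 199), (-8, 173), (-6, 150), (-4, 137), (-2, 136), (0, 138), (2, 136), (4, 137), (6, 136), (8, 137), (10, 137), (12, 136), (14, 137), (16, 136), (18, 136), (20, 135), (22, 63), (24, 44), (26, 118), (28, 135), (30, 135), (32, 135), (34, 135), (36, 134), (38, 76), (40, 42), (42, 127), (44, 133)]
71 [(-50, 117), (-48, 123), (-46, 128), (-44, 128), (-42, 125), (-40, 118), (-38, 103), (-36, 113), (-34, 136), (-32, 157), (-30, 158), (-28, 157), (-26, 160), (-24, 157), (-22, 157), (-20, 156), (-18, 142), (-16, 142), (-14, 143), (-12, 187), (-10, 198), (-8, 173), (-6, 152), (-4, 142), (-2, 141), (0, 141), (2, 141), (4, 141), (6, 141), (8, 140), (10, 139), (12, 140), (14, 139), (16, 139), (18, 139), (20, 105), (22, 84), (24, 74), (26, 121), (28, 138), (30, 138), (32, 137), (34, 137), (36, 135), (38, 84), (40, 83), (42, 130), (44, 136)]
76 [(-50, 116), (-48, 123), (-46, 129), (-44, 128), (-42, 124), (-40, 117), (-38, 103), (-36, 114), (-34, 142), (-32, 143), (-30, 143), (-28, 142), (-26, 141), (-24, 142), (-22, 141), (-20, 141), (-18, 141), (-16, 141), (-14, 141), (-12, 187), (-10, 197), (-8, 172), (-6, 149), (-4, 140), (-2, 140), (0, 140), (2, 139), (4, 139), (6, 138), (8, 138), (10, 137), (12, 137), (14, 137), (16, 137), (18, 137), (20, 105), (22, 85), (24, 75), (26, 120), (28, 136), (30, 135), (32, 134), (34, 136), (36, 132), (38, 86), (40, 84), (42, 127), (44, 132)]
```

The pointer is now at y ≈ -10.5 and the mark at ≈ 30, so 40 mm remain. Lever untouched.

Emit:
move_arm([
  {"hand": 8.7,"travel": [1,-0.1,0.1],"twist": [0,0,0]},
  {"hand": 8.7,"travel": [1,0,0],"twist": [0,0,0]},
  {"hand": 8.7,"travel": [1,0,0],"twist": [0,0,0]},
  {"hand": 8.7,"travel": [0.9,0,0],"twist": [0,0,0]},
  {"hand": 8.7,"travel": [0,0,0],"twist": [0,0,0]},
])

```text
time: 10.0
position: [0.5563, 0.0201, 0.0449]
tool_rot: [0.632, 0.775, 0.0, -0.0]
ft_force: [2.6, -3.1, 0.6]
grip_width: 0.0871
grip_force: 1.5
```

Emit:
move_arm([
  {"hand": 8.7,"travel": [0,0,0],"twist": [0,0,0]},
  {"hand": 8.7,"travel": [0,0,0],"twist": [0,0,0]},
])

```text
time: 10.17
position: [0.5566, 0.0185, 0.0449]
tool_rot: [0.632, 0.775, -0.0, -0.0]
ft_force: [1.5, -2.6, 0.2]
grip_width: 0.087
grip_force: 1.5
```

```bash
cat > pm.py <<'E'
from h import *
c=cam("wrist");g=cv2.cvtColor(c["im"],cv2.COLOR_BGR2GRAY)
for x in(71,77):
    print(x,[(y,int(cv2.getRectSubPix(g,(1,1),tuple(map(float,proj(c,W(x,y,.035)))))[0,0])) for y in range(14,48)])
E
python3 st.py; python3 pm.py
```

```text
t 10.1667 board xy [-0.1 10.3] z 0.0449 F bx,by,z [0.9, -2.8, 0.2] 0.08700698635091789 1.5029232669621706
t 10.1667 pos [0.5566 0.0185 0.0449] shift cm [-1.03 -0.04  0.09]
tool y yaw 11.6 z [-0.  0. -1.] q6 -0.37
twist -0.19
71 [(14, 165), (15, 164), (16, 163), (17, 158), (18, 145), (19, 138), (20, 137), (21, 122), (22, 92), (23, 88), (24, 132), (25, 186), (26, 196), (27, 196), (28, 190), (29, 170), (30, 162), (31, 145), (32, 137), (33, 137), (34, 136), (35, 137), (36, 137), (37, 136), (38, 128), (39, 97), (40, 83), (41, 82), (42, 78), (43, 72), (44, 71), (45, 73), (46, 103), (47, 132)]
77 [(14, 136), (15, 136), (16, 135), (17, 136), (18, 135), (19, 136), (20, 134), (21, 120), (22, 90), (23, 89), (24, 133), (25, 187), (26, 196), (27, 196), (28, 189), (29, 170), (30, 161), (31, 144), (32, 134), (33, 133), (34, 133), (35, 132), (36, 132), (37, 131), (38, 124), (39, 96), (40, 85), (41, 83), (42, 78), (43, 70), (44, 69), (45, 71), (46, 101), (47, 129)]
```

Measured at true heights, the pointer is at 27.1 and the mark's middle at 29.5. Nudging +2.5 mm.

Emit:
move_arm([
  {"hand": 8.7,"travel": [0.25,0,0.05],"twist": [0,0,0]},
  {"hand": 8.7,"travel": [0,0,0],"twist": [0,0,0]},
  {"hand": 8.7,"travel": [0,0,0],"twist": [0,0,0]},
  {"hand": 8.7,"travel": [0,0,0],"twist": [0,0,0]},
])

```text
time: 10.55
position: [0.5561, 0.0207, 0.0445]
tool_rot: [0.632, 0.775, -0.0, -0.0]
ft_force: [1.6, -4.3, 1.5]
grip_width: 0.0874
grip_force: 1.7
```

```bash
cat >> pm.py <<'E'
H=c["E"][2,3];n=B(c["E"][:3,3])[1]
print("cam H,nadir",H,n,"board y at z: pointer top edges use .037, prong .028")
# profile by sub-mm along each plane
for z,nm in((.037,"ptr"),(.028,"prong")):
    y=np.arange(10,50,.25);v=np.array([cv2.getRectSubPix(g,(1,1),tuple(map(float,proj(c,W(78,t,z)))))[0,0] for t in y],float)
    d=np.gradient(v);i=np.where((np.abs(d)>7)&(np.abs(d)>=np.roll(abs(d),1))&(np.abs(d)>=np.roll(abs(d),-1)))[0]
    print(nm,[(float(y[k]),int(d[k])) for k in i])
E
python3 st.py;python3 pm.py|tail -3
```

```text
t 10.55 board xy [-0.2 12.5] z 0.0445 F bx,by,z [0.7, -4.5, 1.5] 0.08741217957262336 1.7457916494458914
t 10.55 pos [0.5561 0.0207 0.0445] shift cm [-1.25 -0.03  0.05]
tool y yaw 11.6 z [-0.  0. -1.] q6 -0.37
twist -0.22
cam H,nadir 0.19269128339822408 87.4781578056277 board y at z: pointer top edges use .037, prong .028
ptr [(22.5, -7), (27.0, 17), (39.25, -8), (46.75, 11)]
prong [(23.75, 17), (36.5, -8), (44.0, 10), (44.5, 9)]
```

The pointer centre is at 29.0 and the mark at ~29.4. Squeezing fin and lever.

Emit:
move_arm([
  {"hand": 6,"travel": [0,0,0],"twist": [0,0,0]},
  {"hand": 6,"travel": [0,0,0],"twist": [0,0,0]},
  {"hand": 4.5,"travel": [0,0,0],"twist": [0,0,0]},
  {"hand": 4.5,"travel": [0,0,0],"twist": [0,0,0]},
  {"hand": 3.5,"travel": [0,0,0],"twist": [0,0,0]},
], force=25)

```text
time: 11.02
position: [0.5554, 0.021, 0.0441]
tool_rot: [0.632, 0.775, -0.0, -0.001]
ft_force: [-2.2, -3.4, 0.4]
grip_width: 0.0617
grip_force: 1.5
```

Emit:
move_arm([
  {"hand": 2.5,"travel": [0,0,0],"twist": [0,0,0]},
  {"hand": 1.5,"travel": [0,0,0],"twist": [0,0,0]},
  {"hand": 1.5,"travel": [0,0,0],"twist": [0,0,0]},
  {"hand": 1.5,"travel": [0,0,0],"twist": [0,0,0]},
  {"hand": 1.5,"travel": [0,0,0],"twist": [0,0,0]},
])

```text
time: 11.43
position: [0.5566, 0.0209, 0.0446]
tool_rot: [0.632, 0.775, 0.0, 0.0]
ft_force: [-1.2, -3.5, 0.0]
grip_width: 0.0283
grip_force: 3.2
```

Emit:
move_arm([
  {"hand": 1.5,"travel": [0,0,0],"twist": [0,0,0]},
  {"hand": 1.5,"travel": [0,0,0],"twist": [0,0,0]},
  {"hand": 1.5,"travel": [0,0,0],"twist": [0,0,0]},
  {"hand": 1.5,"travel": [0,0,0],"twist": [0,0,0]},
  {"hand": 1.5,"travel": [0,0,0],"twist": [0,0,0]},
])

```text
time: 11.85
position: [0.5557, 0.0208, 0.0446]
tool_rot: [0.632, 0.775, -0.0, -0.0]
ft_force: [-4.4, -5.2, 1.1]
grip_width: 0.0216
grip_force: 26.5
```

```bash
python3 st.py;python3 pm.py|tail -3
```

```text
t 11.85 board xy [-0.5 12.6] z 0.0446 F bx,by,z [-5.4, -4.2, 1.1] 0.02164416336800954 26.471781424043
t 11.85 pos [0.5557 0.0208 0.0446] shift cm [-1.26  0.    0.06]
tool y yaw 11.6 z [-0.001 -0.    -1.   ] q6 -0.37
twist -0.17
cam H,nadir 0.19277376311503652 87.67275689205044 board y at z: pointer top edges use .037, prong .028
ptr [(18.75, 10), (19.0, 10), (22.0, -7), (22.25, -7), (26.75, 20), (27.0, 20), (39.25, -8), (46.5, 11), (46.75, 11)]
prong [(16.5, 10), (17.0, 10), (23.25, 19), (36.5, -7), (36.75, -7), (44.25, 9), (44.75, 9)]
```

Run:
```python
from h import *
c=cam("wrist");s=cam("side")
a=cv2.resize(s["im"][150:270,290:390],None,fx=3.3,fy=3.3,interpolation=cv2.INTER_CUBIC)
w=c["im"][0:330,150:550];h=max(a.shape[0],w.shape[0])
P=lambda a:cv2.copyMakeBorder(a,0,h-a.shape[0],0,0,cv2.BORDER_CONSTANT)
cv2.imwrite("pics/f.png",np.hstack([P(w),P(a)]))
```

```text
(no output)
```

View pics/f.png

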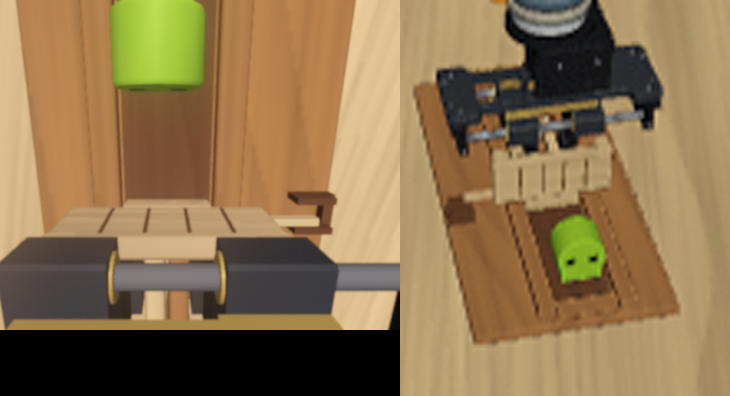

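The segment stands upright in the groove (side view (578,250)) and the pointer (297,222) lies between the fork's prongs. Fin and lever are shut between the fingers at 21.6 mm.

```bash
python3 -c "
from rig import robot
print(robot.hand_in())"
```

```text
the job is handed in; nothing more can be done
None
```

The job is handed in: the small green segment stands released in the groove, the gate's pointer is within about 1 mm of the middle of the mark, and the lever is squeezed shut against the fin and still gripped (21.6 mm, about 26 N), at about 12 s of the 58 s limit.

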